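Press the round flask down in the sprung bead-netting stand

ROBOT

A 7-joint arm with a two-finger parallel gripper is mounted at the origin on the work surface. World frame = base frame: x ahead of the robot, y to its left, z up, the work surface at z = 0. Lengths are in m, angles in rad, forces in N, time in s.
With the tool pointing down it reaches from about 0.4 to 0.875 m from the base axis. Payload 4.4 kg.
Tool frame: the origin (TCP) lies between the finger pads; the fingertips stand 25 mm ahead of it and the grasp point (between the pads) lies 6 mm ahead of it (nose_length is the z of the fingertips in the tool frame, in m); z points along the fingers, y is the line along which they close (so a half turn about z gives the same grasp; the last joint's range is limited). The gripper opens to 85 mm and grips with 20 to 120 N. Pads are 22 mm wide; open, the fingers measure 114 mm over their backs; the gripper's body (76 mm by 85 mm) begins 54 mm behind the grasp point. The pads swing forward as they close: fully open they stand 13 mm farther back than shut.
Start: joints at [1.041, 0.628, 0.038, 1.517, -0.027, 0.996, -0.02], TCP at [0.291, -0.581, 0.256] pointing down, gripper open.
Joint ranges: [-3.06, 3.06], [-0.37, 2.12], [-1.25, 1.32], [0.18, 2.47], [-1.1, 4.24], [0.23, 1.98], [-2.94, 2.94]. Speed limits (rad/s): [2.57, 2.57, 3.14, 3.14, 3.14, 3.14, 3.14].

INTERFACE

Orientations are given as [roll, pitch, yaw] about the fixed x, y, z axes, in that order (R = Rz(yaw) Ry(pitch) Rx(roll)).
In Python, from station import * gives the robot as it stands.
- The arm moves only by the tool play_rows, never from a script. Its arguments are lists of equal length, an entry for each row: "rot": the turn, a rotation vector about the tool's x, y, z in degrees, a list of three; "dp": the shift along the tool's x, y, z in cm, a list of three; "hand": the gripper command: -1 is shut, 1 is fully open, values between are in proportion. In form: {"rot": [[wx, wy, wz], ...], "dp": [[tx, ty, tz], ...], "hand": [hand, ...]}. A call has 1 to 5 rows; each row shifts and turns the commanded pose from where the row before left it, along the tool's axes as they then stand; what a row does not reach is not made up. A row lasts 1/12 s, in which the tool goes at most 41.7 mm and 7.16 degrees, less where a joint would pass 70% of its speed; a pose out of reach is approached as far as the arm can. A call with a gripper value outside its range is refused whole. The fingers move at their own pace and stop on an object; the grip force is fixed at half the most. Time passes only in rows, so rows that do not move let the fingers close. It gives the time, the measured TCP pose, the force, the opening and the grip force at its end, in the units of the state.
- get_state(): the state, without advancing time (a new reading comes with each control period).
- read_camera(name): name is "scene" or "top" or "wrist"; returns the picture (384x512x3 uint8, red, green, blue); there is no depth.
- camera_params(name): a dict with "camera_matrix" (3x3 intrinsics, pixels), "origin" and "attitude" of the camera in the world. Camera axes: x right, y down, z forward; pixel columns grow to the right and rows downward; lengths in m; the calibration is good to about 2 mm. A picture is of the moment at which its call begins: read the wrist's pose just before it. camera_params takes no time and is no camera call; for the wrist camera it gives the pose at the moment of the call.
- job_done(): hands the job in; it is judged then, once.
The state is a dict: "time": time; "joints": joint angles; "joint_vel": joint speeds; "effort": joint torques, N m; "tcp_pos": TCP position; "eef_rot": TCP orientation; "force": force on the tool from outside, world axes, zero at the start; "ft_torque": the same for the moment, N m; "opening": finger opening in m; "grasp_force": force on a finger pad.
Only numpy, scipy, OpenCV 4.12 (cv2) and the standard library are available. Lean on these libraries where they do the work, as an engineer would, in place of code of your own. Each camera call takes 0.05 s, during which the arm holds its last target. There are 200 camera calls.

TASK

Pick up the round-bellied glass flask and set it upright, belly down, into the sprung ring of the bead-netting stand, then press it straight down until the ring is fully home on its three spring cups. Keep it pressed: finish while still holding the flask down against the springs, without letting go. Leave the white bottle, the bead pots and the spool where they are.

Things in the scene. Friction and masses are not known exactly. Their poses are not given: they have to be found in the camera images.
- flask: Loose green glass flask, 85 to 170 g, standing upright on the table. Ball-shaped belly 68 mm across (centre 29 mm above the underside), flat underside 35 mm across; straight round neck 24 mm across from 61 to 106 mm above the underside (can be gripped from above), cork 19 mm across up to 114 mm. Two rows of small brass beads round the shoulder. Origin: centre of the underside; z up the neck.
- stand: Bead-netting stand, fixed: round wooden base 132 mm across, 12 mm thick, with three dark steel spring cups 22 mm across, tops 43 mm above the table, evenly spaced 46 mm from the axis. Above them an aluminium ring rides on three coil springs. Origin: centre of the base's underside, on the table; z up. Its yaw does not matter.
- ring_centre (a point): Centre of the ring's opening, level with its top face; moves with the ring. Ring 10 mm thick, 84 mm across (three lugs reach 59 mm from the axis), round opening 56 mm across. Top face 75 mm above the table at rest, 53 mm fully home. The belly rests on the opening's edge: with the flask seated upright its underside is about 10 mm below this point. z up.
- ring (a joint): How far the ring is pressed down, in m: 0 at rest (up), 0.022 fully home on the cups (hard stop). It springs back by itself: it starts to give at about 3.5 N of downward push and takes about 11 N to reach fully home.
- bottle: Bystander: a straight white plastic bottle with a yellow cap, 60 mm across, 150 mm tall, 300 g, standing loose on the table. Origin: centre of the underside; z up.
- pots: Bystander: a strip of four open square bead pots, together 34 mm (x) by 134 mm (y), 28 mm tall, loose on the table. Origin: centre of the underside; z up.
- spool: Bystander: an empty wooden thread spool standing on end, 32 mm across, 36 mm tall, loose on the table. Origin: centre of the underside; z up.

How it is judged:
By the outcome, as a careful person would: the job done as asked, in the order asked, and still so for the second after the job is handed in, while the arm keeps its last pose, push and grip.
It also fails if it takes over 35 s, if anything falls off the work surface, if the arm or the gripper's body presses on something with over 40 N, if the wrist force passes 120 N, or if a joint passes its speed limit or range.

## Working session

There is one attempt and no reset: what is moved stays moved. The work goes in short steps, Python scripts to look and compute and a tool call to move; the robot and the scene stay as the last step left them, time stands still between calls to the robot, and variables do not carry over. Pictures are saved under pics/ and viewed, at most 10 in all, crops included, and the job is handed in when it is done.

Besides the shell and the picture viewer there is one more tool, called by a JSON object that holds its "method" and its "body". play_rows: Moves the arm, as the interface text tells. Its arguments: {"type":"object","properties":{"rot":{"type":"array"},"dp":{"type":"array"},"hand":{"type":"array"}},"required":["rot","dp","hand"]}

```bash
mkdir -p pics; ls
python3 - <<'E'
from station import *
import cv2,numpy as np
s=get_state();print(s)
a=read_camera("scene");b=read_camera("top")
for n,i in(("scene",a),("top",b)):
    cv2.imwrite(f"pics/{n}0.png",i[:,:,::-1]);np.save(f"pics/{n}0.npy",i);print(n,camera_params(n))
E
```

```text
pics
{'time': 0.0, 'joints': array([ 1.041195  ,  0.62934447,  0.03847403,  1.51836664, -0.02701273,
        0.99625673, -0.01999354]), 'joint_vel': array([-0.00083857, -0.00038249, -0.0001562 , -0.0014462 , -0.00065755,
       -0.0006663 , -0.00188533]), 'effort': array([-1.40490542e-03, -5.63394713e+01,  1.22552957e+00, -1.93444598e+01,
        1.09650835e-02,  1.05841950e-02, -1.50394249e-05]), 'tcp_pos': array([ 0.29053968, -0.58082263,  0.25539111]), 'eef_rot': array([-3.13973665e+00,  3.23181841e-05,  4.63774970e-01]), 'force': array([ 0.70028555, -0.01389978, -0.02018237]), 'ft_torque': array([-0.05819047,  0.01988065, -0.00439427]), 'grasp_force': 0.0, 'opening': 0.08529645759207795}
scene {'camera_matrix': array([[395.70607843,   0.        , 253.57141767],
       [  0.        , 395.70607843, 190.81153771],
       [  0.        ,   0.        ,   1.        ]]), 'origin': array([1.04861527, 0.54027195, 0.59831015]), 'attitude': array([-2.2002567 , -0.01968759,  2.46404119])}
top {'camera_matrix': array([[487.03141277,   0.        , 255.11350422],
       [  0.        , 487.03141277, 182.20236819],
       [  0.        ,   0.        ,   1.        ]]), 'origin': array([0.54235711, 0.00275016, 1.14570174]), 'attitude': array([-3.08284459,  0.01654868, -1.54385074])}
```

View pics/scene0.png

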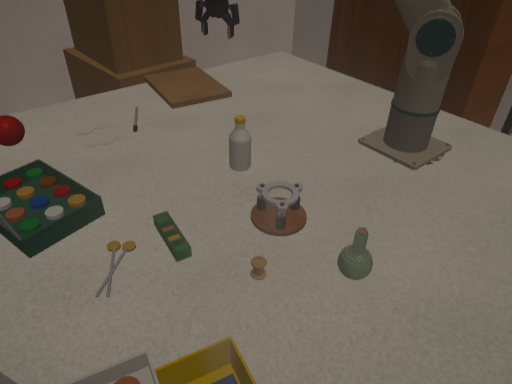

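View pics/top0.png

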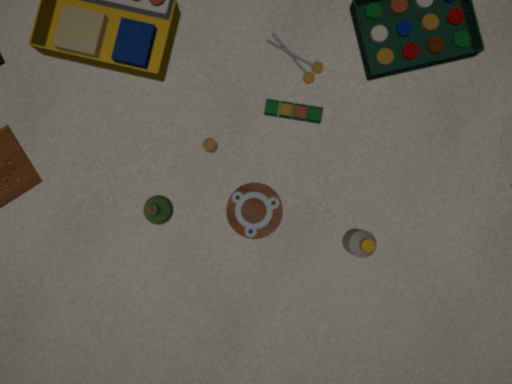

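The scene view shows the flask at (355,262), the stand at (280,205), the bottle at (240,148) and the spool at (258,268). In the top view the flask belly is at (158,210), the ring at (254,210), the spool at (210,145), the pots at (293,111) and the bottle at (360,243).

```bash
cat > h.py <<'E'
from station import *
import cv2,numpy as np
from scipy.spatial.transform import Rotation as Ro
def ray(p,uv):
    d=np.linalg.inv(p["camera_matrix"])@[uv[0],uv[1],1]
    return np.array(p["origin"]),Ro.from_euler('xyz',p["attitude"]).as_matrix()@d
def plane(p,uv,z):
    o,d=ray(p,uv);return o+d*(z-o[2])/d[2]
def proj(p,X):
    c=Ro.from_euler('xyz',p["attitude"]).as_matrix().T@(np.array(X)-p["origin"]);q=p["camera_matrix"]@c;return q[:2]/q[2]
def tri(p1,u1,p2,u2):
    A=0;b=0
    for p,u in((p1,u1),(p2,u2)):
        o,d=ray(p,u);d=d/np.linalg.norm(d);M=np.eye(3)-np.outer(d,d);A=A+M;b=b+M@o
    return np.linalg.solve(A,b)
def blob(m,box):
    x0,y0,x1,y1=box;k=np.zeros(m.shape,np.uint8);k[y0:y1,x0:x1]=m[y0:y1,x0:x1]*255
    c=max(cv2.findContours(k,cv2.RETR_EXTERNAL,cv2.CHAIN_APPROX_NONE)[0],key=cv2.contourArea)
    return c
E
python3 - <<'E'
from h import *
T=camera_params("top");S=camera_params("scene")
t=np.load("pics/top0.npy");s=np.load("pics/scene0.npy")
ht=cv2.cvtColor(t,cv2.COLOR_RGB2HSV);hs=cv2.cvtColor(s,cv2.COLOR_RGB2HSV)
print(ht[210,150:168],ht[210,226:284:3].tolist())
g=lambda h:(h[...,1]>75)
ct=blob(g(ht),(135,185,182,232));cs=blob(g(hs),(330,242,380,285))
(et,es)=(cv2.minEnclosingCircle(ct),cv2.minEnclosingCircle(cs));print("flask",et,es,cv2.boundingRect(cs))
print(plane(T,et[0],.029),plane(S,es[0],.029),tri(T,et[0],S,es[0]))
# stand base
cb=blob(ht[...,1]>75,(220,175,290,245));e=cv2.fitEllipse(cv2.convexHull(cb));print("base",e,plane(T,e[0],.008))
# ring: grey bright inside base ; opening: brown inside
m=(ht[...,1]<75);k=blob(ht[...,1]>75,(242,198,268,222));e=cv2.fitEllipse(k);print("open",e,plane(T,e[0],.07))
# cork
for n,h,p,b in(("t",ht,T,(140,190,182,232)),("s",hs,S,(350,222,375,242))):
    o=blob((h[...,0]<22)&(h[...,1]>85),b);print("cork",n,cv2.minEnclosingCircle(o),plane(p,cv2.minEnclosingCircle(o)[0],.11))
for n,uv,z in(("spool",(210,145),.036),("pots",(293,111),.028),("bottlecap",(368,246),.15)):print(n,plane(T,uv,z))
v=np.hstack([cv2.resize(t[180:245,130:290],(640,260),interpolation=2),]);w=cv2.resize(s[170:290,230:390],(640,480),interpolation=2)
cv2.imwrite("pics/c.png",np.vstack([v,w])[:600,:,::-1])
E
```

```text
[[ 13 136  79]
 [ 14 140  73]
 [ 15 154  71]
 [ 16 147  64]
 [ 30  73  56]
 [ 57  70  66]
 [ 58  78  62]
 [ 68 117  35]
 [ 55  87  35]
 [ 69 105  34]
 [ 62  85  45]
 [ 64 103  57]
 [ 63  97  55]
 [ 60 101  53]
 [ 42 125  55]
 [ 30 127  54]
 [ 35 112  50]
 [ 44 107  50]] [[12, 64, 91], [12, 140, 80], [14, 132, 81], [165, 5, 95], [107, 15, 116], [12, 64, 87], [11, 124, 80], [12, 128, 78], [10, 116, 79], [14, 133, 75], [11, 127, 76], [12, 134, 74], [14, 146, 77], [11, 126, 77], [115, 14, 112], [30, 2, 105], [11, 128, 78], [14, 124, 76], [13, 111, 78], [21, 29, 116]]
flask ((157.21559143066406, 208.8761444091797), 14.17422866821289) ((367.5, 254.0), 4.031229019165039) (367, 250, 4, 9)
[0.54031822 0.24620736 0.029     ] [0.50240799 0.24662586 0.029     ] [0.53345255 0.25059384 0.0521843 ]
base ((253.43898010253906, 210.07374572753906), (23.863388061523438, 24.178800582885742), 161.79891967773438) [0.54354563 0.02552621 0.008     ]
open ((253.45025634765625, 209.8848876953125), (23.19059944152832, 23.46071434020996), 109.86369323730469) [0.54389724 0.02427143 0.07      ]
cork t ((149.7413787841797, 209.1896514892578), 3.926063060760498) [0.53936981 0.24450105 0.11      ]
cork s ((362.5, 231.0), 4.031229019165039) [0.53922311 0.24490702 0.11      ]
spool [0.68997988 0.12876067 0.036     ]
pots [ 0.77500091 -0.06026891  0.028     ]
bottlecap [ 0.47704202 -0.21121913  0.15      ]
```

View pics/c.png

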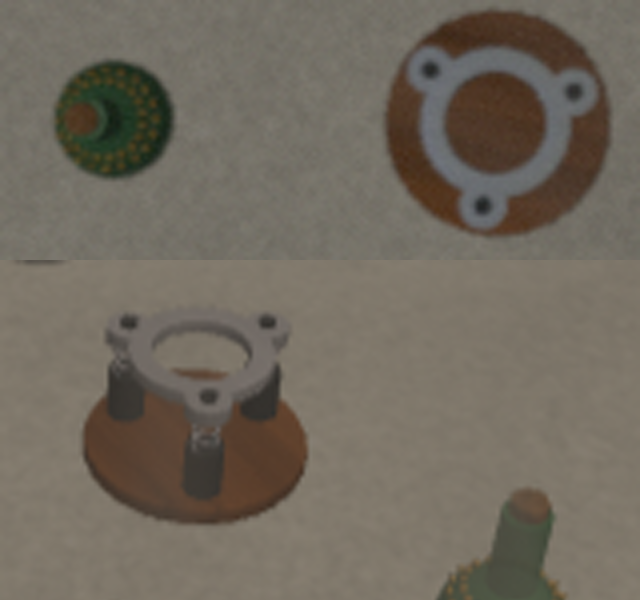

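The crop shows the cork, belly and ring clearly. The two views agree on the flask axis at (0.5395, 0.245), and the ring centre is about (0.544, 0.024). I'm moving over now, with the fingertips at 0.23 m, above everything.

{"method": "play_rows", "body": {"rot": [[0,0,0],[0,0,0],[0,0,0],[0,0,0],[0,0,0]], "dp": [[1.2,-1.3,0],[2.4,-2.5,0],[2.4,-2.5,0],[2.4,-2.5,0],[2.4,-2.5,0]], "hand": [1,1,1,1,1]}}

```text
time: 0.52
tcp_pos: [0.3368, -0.4302, 0.2559]
eef_rot: [-3.141, 0.0, 0.463]
force: [0.0, 0.9, 0.8]
opening: 0.0855
grasp_force: 0.0
```

{"method": "play_rows", "body": {"rot": [[0,0,0],[0,0,0],[0,0,0],[0,0,0],[0,0,0]], "dp": [[2.4,-2.5,0],[2.4,-2.5,0],[2.4,-2.5,0],[2.4,-2.5,0],[2.4,-2.5,0]], "hand": [1,1,1,1,1]}}

```text
time: 0.93
tcp_pos: [0.3883, -0.2648, 0.2562]
eef_rot: [-3.141, 0.0, 0.464]
force: [1.2, 0.8, 0.9]
opening: 0.0852
grasp_force: 0.0
```

{"method": "play_rows", "body": {"rot": [[0,0,0],[0,0,0],[0,0,0],[0,0,0],[0,0,0]], "dp": [[2.4,-2.5,0],[2.4,-2.5,0],[2.4,-2.5,0],[2.4,-2.5,0],[2.4,-2.5,0]], "hand": [1,1,1,1,1]}}

```text
time: 1.35
tcp_pos: [0.4397, -0.0993, 0.2562]
eef_rot: [-3.141, 0.0, 0.464]
force: [0.5, 0.3, -0.1]
opening: 0.0854
grasp_force: 0.0
```

{"method": "play_rows", "body": {"rot": [[0,0,0],[0,0,0],[0,0,0]], "dp": [[2.4,-2.5,0],[1.2,-1.3,0],[0,0,0]], "hand": [1,1,1]}}

```text
time: 1.6
tcp_pos: [0.456, -0.046, 0.2562]
eef_rot: [-3.14, -0.002, 0.472]
force: [0.5, 0.2, -0.5]
opening: 0.0853
grasp_force: 0.0
```

Run:
```python
from h import *
s=get_state();print(s['tcp_pos'],s['eef_rot'],s['joints'],s['force'])
p=camera_params("wrist");i=read_camera("wrist");np.save("pics/w1.npy",i);cv2.imwrite("pics/w1.png",i[:,:,::-1])
import json;json.dump({k:np.array(v).tolist() for k,v in p.items()},open("pics/w1.json","w"))
print(p,proj(p,(.5395,.245,.114)),proj(p,(.544,.0243,.075)))
```

```text
[ 0.4559744  -0.04597292  0.25617926] [-3.13979272e+00 -1.63469962e-03  4.71565025e-01] [ 0.06471117  0.35813738 -0.03175387  2.02972929  0.01280825  0.75337621
 -1.07359585] [ 0.54767854  0.17832207 -0.45100546]
{'camera_matrix': array([[295.89700398,   0.        , 257.80242026],
       [  0.        , 295.89700398, 187.8091266 ],
       [  0.        ,   0.        ,   1.        ]]), 'origin': array([ 0.51422794, -0.01627069,  0.37410295]), 'attitude': array([ 2.87722093e+00,  2.34274051e-03, -1.09923330e+00])} [-46.35938318 -93.93163456] [234.39133787  57.96186085]
```

View pics/w1.png

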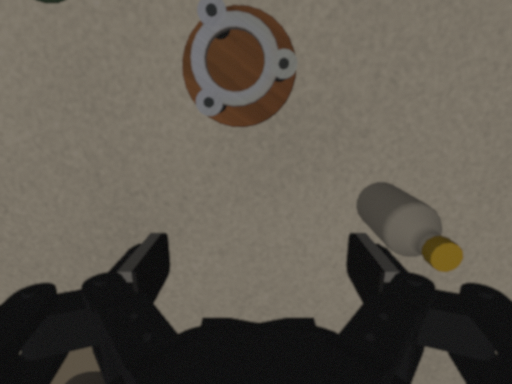

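The wrist view shows the ring centred at about (234,58). The prediction was (234,58), so the ring position is confirmed. Next is the flask.

{"method": "play_rows", "body": {"rot": [[0,0,0],[0,0,0],[0,0,0],[0,0,0],[0,0,0]], "dp": [[1.2,-1.3,0],[2.2,-2.3,0],[2.2,-2.3,0],[2.2,-2.4,0],[2.2,-2.4,0]], "hand": [1,1,1,1,1]}}

```text
time: 2.07
tcp_pos: [0.4966, 0.0887, 0.2562]
eef_rot: [3.141, 0.001, 0.46]
force: [0.7, 0.1, -0.5]
opening: 0.0853
grasp_force: 0.0
```

{"method": "play_rows", "body": {"rot": [[0,0,0],[0,0,0],[0,0,0],[0,0,0],[0,0,0]], "dp": [[2.2,-2.4,0],[2.2,-2.4,0],[2.2,-2.4,0],[2.2,-2.4,0],[1.2,-1.3,0]], "hand": [1,1,1,1,1]}}

```text
time: 2.48
tcp_pos: [0.5379, 0.2342, 0.256]
eef_rot: [-3.141, -0.001, 0.465]
force: [-0.3, 1.1, 0.3]
opening: 0.0855
grasp_force: 0.0
```

{"method": "play_rows", "body": {"rot": [[0,0,0],[0,0,0]], "dp": [[0,0,0],[0,0,0]], "hand": [1,1]}}

```text
time: 2.65
tcp_pos: [0.5372, 0.2307, 0.2557]
eef_rot: [3.141, 0.001, 0.464]
force: [-0.6, -0.2, 0.2]
opening: 0.0856
grasp_force: 0.0
```

```bash
cat >> h.py <<'E'
def delta(xyz):
    s=get_state();R=Ro.from_euler('xyz',s['eef_rot'])
    y=s['eef_rot'][2];Rt=Ro.from_euler('xyz',[np.pi,0,y])
    print('tcp',s['tcp_pos'].round(4),s['eef_rot'].round(4),'dp cm',(100*R.inv().apply(np.array(xyz)-s['tcp_pos'])).round(2),'rot',np.degrees((R.inv()*Rt).as_rotvec()).round(2),'F',s['force'].round(1),s['opening'])
E
python3 - <<'E'
from h import *
delta((.5395,.245,.094))
p=camera_params("wrist");i=read_camera("wrist");cv2.imwrite("pics/w2.png",i[:,:,::-1])
print(proj(p,(.5395,.245,.114)),proj(p,(.5395,.245,.029)))
E
```

```text
tcp [0.5372 0.2307 0.2557] [3.1407e+00 1.4000e-03 4.6370e-01] dp cm [ 0.86 -1.19 16.17] rot [0.05 0.08 0.  ] F [-0.6 -0.2  0.2] 0.08562924446777595
[244.94212319 173.03833516] [247.953632   157.38146546]
```

View pics/w2.png

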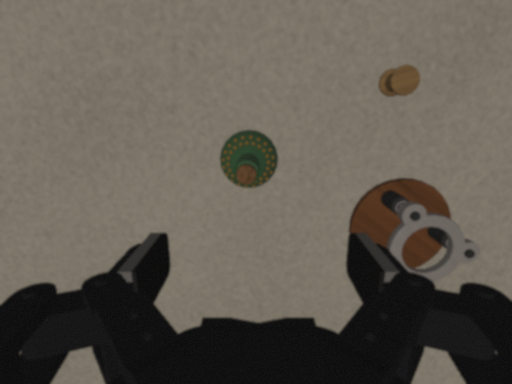

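The cork is at (246,173), against a prediction of (245,173), so I'm aligned and can descend.

{"method": "play_rows", "body": {"rot": [[0,0,0],[0,0,0],[0,0,0],[0,0,0],[0,0,0]], "dp": [[0.9,-1.2,0],[0,0,1.5],[0,0,3],[0,0,3],[0,0,3]], "hand": [1,1,1,1,1]}}

```text
time: 3.12
tcp_pos: [0.5405, 0.2456, 0.1508]
eef_rot: [3.141, -0.002, 0.462]
force: [0.6, 0.6, -0.8]
opening: 0.0856
grasp_force: 0.0
```

{"method": "play_rows", "body": {"rot": [[0,0,0],[0,0,0],[0,0,0],[0,0,0],[0,0,0]], "dp": [[0,0,2.5],[0,0,2],[0,0,1.2],[0,0,0],[0,0,0]], "hand": [1,1,1,1,1]}}

```text
time: 3.53
tcp_pos: [0.5401, 0.246, 0.0944]
eef_rot: [3.141, 0.0, 0.463]
force: [0.6, -0.4, -0.3]
opening: 0.0854
grasp_force: 0.0
```

Run:
```python
from h import *
delta((.5395,.245,.094))
```

```text
tcp [0.5401 0.246  0.0944] [3.1413e+00 3.0000e-04 4.6290e-01] dp cm [-0.1   0.07  0.04] rot [0.01 0.02 0.  ] F [ 0.6 -0.4 -0.3] 0.0854306594000908
```

Aligned to within 1 mm, so I'm closing.

{"method": "play_rows", "body": {"rot": [[0,0,0],[0,0,0],[0,0,0],[0,0,0],[0,0,0]], "dp": [[-0.1,0.1,0],[0,0,0],[0,0,0],[0,0,0],[0,0,0]], "hand": [0.3,0,-0.2,-0.35,-0.6]}}

```text
time: 3.95
tcp_pos: [0.5397, 0.2453, 0.095]
eef_rot: [-3.142, -0.001, 0.464]
force: [-0.2, -0.8, 0.2]
opening: 0.0258
grasp_force: 0.0
```

{"method": "play_rows", "body": {"rot": [[0,0,0],[0,0,0],[0,0,0],[0,0,0],[0,0,0]], "dp": [[0,0,0],[0,0,0],[0,0,0],[0,0,0],[0,0,0]], "hand": [-1,-1,-1,-1,-1]}}

```text
time: 4.37
tcp_pos: [0.5398, 0.2454, 0.095]
eef_rot: [3.142, -0.001, 0.464]
force: [0.0, -0.1, 6.0]
opening: 0.0226
grasp_force: 58.5
```

{"method": "play_rows", "body": {"rot": [[0,0,0],[0,0,0],[0,0,0],[0,0,0],[0,0,0]], "dp": [[0,0,-0.5],[0,0,-1.5],[0,0,-2.5],[0,0,-2.5],[0,0,-2.5]], "hand": [-1,-1,-1,-1,-1]}}

```text
time: 4.78
tcp_pos: [0.5388, 0.2449, 0.19]
eef_rot: [-3.142, 0.001, 0.464]
force: [-0.1, -0.6, -1.1]
opening: 0.023
grasp_force: 58.7
```

{"method": "play_rows", "body": {"rot": [[0,0,0],[0,0,0],[0,0,0]], "dp": [[0,0,-1.5],[0,0,0],[0,0,0]], "hand": [-1,-1,-1]}}

```text
time: 5.03
tcp_pos: [0.5395, 0.2452, 0.2048]
eef_rot: [3.142, -0.001, 0.464]
force: [-0.4, 0.2, -1.2]
opening: 0.0224
grasp_force: 58.7
```

Run:
```python
from h import *
delta((.544,.0243,.206))
T=camera_params("top");S=camera_params("scene")
t=read_camera("top");s=read_camera("scene")
np.save("pics/t3.npy",t);np.save("pics/s3.npy",s)
P=get_state()['tcp_pos'];b=P-[0,0,.094]
for k in(0,.029,.114):print(k,proj(S,b+[0,0,k]),proj(T,b+[0,0,k]))
u=proj(S,b+[0,0,.05]).astype(int);c=s[u[1]-60:u[1]+60,u[0]-80:u[0]+80];print(u)
cv2.imwrite("pics/s3.png",cv2.resize(c,None,fx=4,fy=4,interpolation=2)[:,:,::-1])
```

```text
tcp [0.5395 0.2452 0.2048] [ 3.1416e+00 -1.2000e-03  4.6380e-01] dp cm [-9.48 19.96 -0.14] rot [ 0.   -0.07 -0.  ] F [-0.4  0.2 -1.2] 0.022374197344723734
0 [362.6018403  231.15045171] [149.72610797 209.63516662]
0.029 [365.5083292  219.19319309] [146.47411157 209.60041966]
0.114 [374.88306073 180.62566606] [135.76996871 209.48604792]
[367 210]
```

View pics/s3.png

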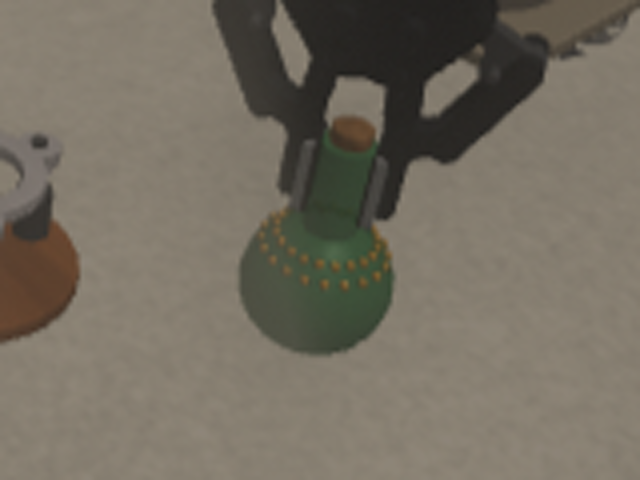

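The flask hangs upright. Its belly is at (366,219) and the cork at (375,182), both as predicted, so there was no slip. I'm carrying it over the ring.

{"method": "play_rows", "body": {"rot": [[0,0,0],[0,0,0],[0,0,0],[0,0,0],[0,0,0]], "dp": [[-0.5,1,0],[-1.0,2.1,0],[-1.2,2.5,0],[-1.2,2.5,0],[-1.2,2.5,0]], "hand": [-1,-1,-1,-1,-1]}}

```text
time: 5.55
tcp_pos: [0.5402, 0.1252, 0.203]
eef_rot: [3.142, 0.003, 0.464]
force: [0.4, -0.4, -0.2]
opening: 0.0228
grasp_force: 58.8
```

{"method": "play_rows", "body": {"rot": [[0,0,0],[0,0,0],[0,0,0],[0,0,0],[0,0,0]], "dp": [[-1.2,2.5,0],[-1.2,2.5,0],[-1.0,2.2,0],[-0.7,1.5,0],[-0.3,0.7,0]], "hand": [-1,-1,-1,-1,-1]}}

```text
time: 5.97
tcp_pos: [0.5427, 0.0192, 0.2032]
eef_rot: [3.141, 0.004, 0.459]
force: [-0.6, -0.2, -1.0]
opening: 0.0227
grasp_force: 58.8
```

{"method": "play_rows", "body": {"rot": [[0,0,0],[0,0,0],[0,0,0]], "dp": [[0,0,0],[0,0,0],[0,0,0]], "hand": [-1,-1,-1]}}

```text
time: 6.22
tcp_pos: [0.5436, 0.0254, 0.204]
eef_rot: [-3.14, 0.0, 0.466]
force: [0.0, 0.5, -0.6]
opening: 0.0231
grasp_force: 58.8
```

Run:
```python
from h import *
delta((.544,.0243,.160))
```

```text
tcp [0.5436 0.0254 0.204 ] [-3.1403  0.      0.4658] dp cm [-0.02  0.13  4.4 ] rot [-0.07  0.   -0.  ] F [ 0.   0.5 -0.6] 0.023062878359519912
```

{"method": "play_rows", "body": {"rot": [[0,0,0],[0,0,0],[0,0,0],[0,0,0],[0,0,0]], "dp": [[0,0.1,1],[0,0,1.5],[0,0,1],[0,0,0.2],[0,0,0]], "hand": [-1,-1,-1,-1,-1]}}

```text
time: 6.63
tcp_pos: [0.5435, 0.0235, 0.1661]
eef_rot: [-3.14, 0.002, 0.465]
force: [-0.8, 0.2, -1.4]
opening: 0.0227
grasp_force: 58.8
```

{"method": "play_rows", "body": {"rot": [[0,0,0],[0,0,0]], "dp": [[0,0,0],[0,0,0]], "hand": [-1,-1]}}

```text
time: 6.8
tcp_pos: [0.5447, 0.0231, 0.1678]
eef_rot: [3.141, -0.001, 0.464]
force: [-0.1, -0.6, -0.3]
opening: 0.0228
grasp_force: 58.8
```

Run:
```python
from h import *
delta((.544,.0243,.160))
S=camera_params("scene");s=read_camera("scene")
P=get_state()['tcp_pos'];b=P-[0,0,.094]
u=proj(S,b+[0,0,.03]).astype(int);o=u-[80,60];c=s[o[1]:o[1]+120,o[0]:o[0]+160]
for n,X in(("belly",b+[0,0,.029]),("ring",(.544,.0243,.075))):print(n,4*(proj(S,X)-o)+2)
cv2.imwrite("pics/s4.png",cv2.resize(c,None,fx=4,fy=4,interpolation=2)[:,:,::-1])
```

```text
tcp [0.5447 0.0231 0.1678] [ 3.1413e+00 -1.0000e-03  4.6410e-01] dp cm [-0.01 -0.14  0.78] rot [ 0.02 -0.06 -0.  ] F [-0.1 -0.6 -0.3] 0.022826449220927268
belly [322.32886796 245.92383043]
ring [321.94927801 287.29598166]
```

View pics/s4.png

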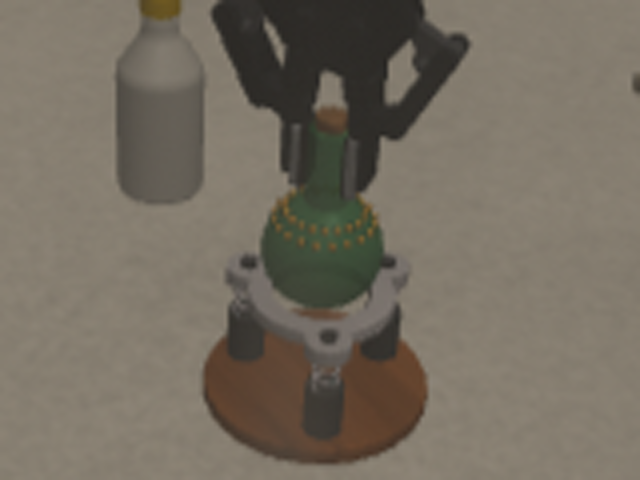

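The flask is centred over the ring and just above it: belly at crop (322,245), ring at (320,287). I'm lowering it and pressing gently.

{"method": "play_rows", "body": {"rot": [[0,0,0],[0,0,0],[0,0,0],[0,0,0],[0,0,0]], "dp": [[0,-0.1,0.4],[0,0,0.4],[0,0,0.3],[0,0,0],[0,0,0]], "hand": [-1,-1,-1,-1,-1]}}

```text
time: 7.27
tcp_pos: [0.5443, 0.0243, 0.1565]
eef_rot: [-3.141, -0.001, 0.464]
force: [0.4, 2.0, 3.2]
opening: 0.0222
grasp_force: 59.2
```

{"method": "play_rows", "body": {"rot": [[0,0,0],[0,0,0],[0,0,0],[0,0,0],[0,0,0]], "dp": [[0,0,0.4],[0,0,0.4],[0,0,0.3],[0,0,0],[0,0,0]], "hand": [-1,-1,-1,-1,-1]}}

```text
time: 7.68
tcp_pos: [0.5443, 0.0243, 0.1455]
eef_rot: [-3.142, -0.001, 0.464]
force: [-1.1, 2.0, 6.3]
opening: 0.0225
grasp_force: 59.5
```

Run:
```python
from h import *
delta((.544,.0243,.138))
```

```text
tcp [0.5443 0.0243 0.1455] [-3.1415e+00 -1.2000e-03  4.6400e-01] dp cm [-0.03 -0.02  0.75] rot [-0.01 -0.07  0.  ] F [-1.1  2.   6.3] 0.02253211357916157
```

{"method": "play_rows", "body": {"rot": [[0,0,0],[0,0,0],[0,0,0],[0,0,0]], "dp": [[0,0,0.3],[0,0,0.3],[0,0,0],[0,0,0]], "hand": [-1,-1,-1,-1]}}

```text
time: 8.02
tcp_pos: [0.5444, 0.0243, 0.1398]
eef_rot: [-3.142, -0.001, 0.464]
force: [-1.2, 1.6, 8.6]
opening: 0.0226
grasp_force: 59.7
```

{"method": "play_rows", "body": {"rot": [[0,0,0],[0,0,0],[0,0,0],[0,0,0]], "dp": [[0,0,0.15],[0,0,0],[0,0,0],[0,0,0]], "hand": [-1,-1,-1,-1]}}

```text
time: 8.35
tcp_pos: [0.5444, 0.0243, 0.1384]
eef_rot: [3.142, -0.002, 0.464]
force: [-1.1, 2.9, 9.2]
opening: 0.0224
grasp_force: 59.7
```

{"method": "play_rows", "body": {"rot": [[0,0,0],[0,0,0],[0,0,0],[0,0,0]], "dp": [[0,0,0.15],[0,0,0],[0,0,0],[0,0,0]], "hand": [-1,-1,-1,-1]}}

```text
time: 8.68
tcp_pos: [0.5444, 0.0243, 0.137]
eef_rot: [3.142, -0.002, 0.464]
force: [-1.6, 2.5, 9.7]
opening: 0.0225
grasp_force: 59.7
```

{"method": "play_rows", "body": {"rot": [[0,0,0],[0,0,0],[0,0,0],[0,0,0]], "dp": [[0,0,0.15],[0,0,0],[0,0,0],[0,0,0]], "hand": [-1,-1,-1,-1]}}

```text
time: 9.02
tcp_pos: [0.5445, 0.0244, 0.1365]
eef_rot: [3.141, -0.002, 0.464]
force: [-1.4, 2.0, 17.8]
opening: 0.0226
grasp_force: 61.3
```

{"method": "play_rows", "body": {"rot": [[0,0,0],[0,0,0],[0,0,0],[0,0,0]], "dp": [[0,0,0.1],[0,0,0],[0,0,0],[0,0,0]], "hand": [-1,-1,-1,-1]}}

```text
time: 9.35
tcp_pos: [0.5446, 0.0244, 0.1363]
eef_rot: [3.141, -0.003, 0.464]
force: [-4.8, 2.6, 24.6]
opening: 0.0224
grasp_force: 62.0
```

The force jumps sharply, which is the hard stop. I'll ease off slightly and check that it holds.

{"method": "play_rows", "body": {"rot": [[0,0,0],[0,0,0],[0,0,0],[0,0,0],[0,0,0]], "dp": [[0,0,-0.05],[0,0,0],[0,0,0],[0,0,0],[0,0,0]], "hand": [-1,-1,-1,-1,-1]}}

```text
time: 9.77
tcp_pos: [0.5446, 0.0244, 0.1364]
eef_rot: [3.141, -0.002, 0.464]
force: [-2.9, 1.9, 20.6]
opening: 0.0227
grasp_force: 61.2
```

{"method": "play_rows", "body": {"rot": [[0,0,0],[0,0,0],[0,0,0],[0,0,0],[0,0,0]], "dp": [[0,0,0],[0,0,0],[0,0,0],[0,0,0],[0,0,0]], "hand": [-1,-1,-1,-1,-1]}}

```text
time: 10.18
tcp_pos: [0.5446, 0.0245, 0.1363]
eef_rot: [3.141, -0.002, 0.464]
force: [-3.6, 2.4, 21.2]
opening: 0.0232
grasp_force: 61.2
```

Run:
```python
from h import *
delta((.544,.0243,.138))
S=camera_params("scene");s=read_camera("scene")
o=proj(S,(.544,.0243,.07)).astype(int)-[80,60];c=s[o[1]:o[1]+120,o[0]:o[0]+160]
for n,X in(("home",(.544,.0243,.053)),("rest",(.544,.0243,.075))):print(n,4*(proj(S,X)-o)+2)
cv2.imwrite("pics/s5.png",cv2.resize(c,None,fx=4,fy=4,interpolation=2)[:,:,::-1])
```

```text
tcp [0.5446 0.0245 0.1363] [ 3.1412e+00 -2.5000e-03  4.6410e-01] dp cm [-0.06 -0.01 -0.17] rot [ 0.02 -0.14 -0.  ] F [-3.6  2.4 21.2] 0.023196107734563775
home [323.67347966 266.45194078]
rest [325.94927801 235.29598166]
```

View pics/s5.png

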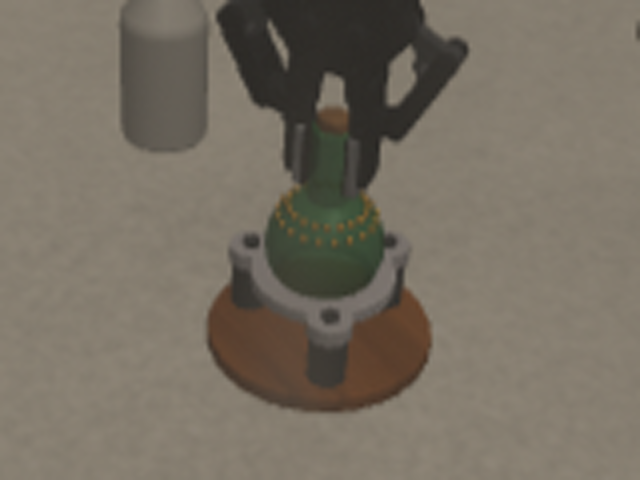

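The ring's lugs sit flat on the cups, with the front lug at crop (329,318) and no springs showing. The flask is upright, and the 21 N push is steady.

```bash
python3 -c "
from station import *
print(job_done())"
```

```text
the job is handed in; nothing more can be done
None
```

The flask is upright in the ring, which is pressed fully home on its three cups; I handed the job in at about 10 s, still gripping the flask and holding it down with about 21 N.

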